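# Put the tape rolls and angle offcuts back on the lampshade bench

### The arm

A 6-joint arm with a two-finger parallel gripper is mounted at the origin on the work surface. World frame = base frame: x ahead of the robot, y to its left, z up, the work surface at z = 0. Lengths are in mm, angles in rad, forces in N, time in s.
With the tool pointing down it reaches from about 275 to 850 mm from the base axis. Payload 5.2 kg.
Tool frame: the origin (TCP) lies at the very end of the fingers, on their centre line; the grasp point (between the pads) lies 19 mm behind it; z points along the fingers, y is the line along which they close (so a half turn about z gives the same grasp; the last joint's range is limited). The gripper opens to 85 mm and grips with 20 to 120 N. Pads are 22 mm wide; open, the fingers measure 114 mm over their backs; the gripper's body (76 mm by 85 mm) begins 54 mm behind the grasp point. The pads swing forward as they close: fully open they stand 13 mm farther back than shut.
Start: joints at [1.109, 0.259, 1.535, -0, 1.348, -0.203], TCP at [140.734, 531.695, 231.31] pointing down, gripper open.
Joint ranges: [-3.14, 3.14], [-0.91, 2.08], [0.19, 2.58], [-1.22, 4.36], [0.22, 2.71], [-3.12, 3.12]. Speed limits (rad/s): [2.57, 2.57, 3.14, 3.14, 3.14, 3.14].

### API

Orientations are given as a rotation vector (axis times angle).
In Python, from rig import observe, capture, finish_job, find_in, spot_point gives the robot as it stands. The module is installed in compiled form; this text tells all that it offers.
- The arm moves only by the tool jog_arm, never from a script. Its argument "series" is a list of rows, each an object with "twist": the turn, a rotation vector about the tool's x, y, z in degrees, a list of three; "travel": the shift along the tool's x, y, z in m, a list of three; "gripper": the finger opening in m, from 0 to 0.0854. A call has 1 to 12 rows; each row shifts and turns the commanded pose from where the row before left it, along the tool's axes as they then stand; what a row does not reach is not made up. A row lasts 1/10 s, in which the tool goes at most 50 mm and 8.59 degrees, less where a joint would pass 70% of its speed; a pose out of reach is approached as far as the arm can. A call with a gripper value outside its range is refused whole. The fingers move at their own pace and stop on an object; the grip force is fixed at half the most. Time passes only in rows, so rows that do not move let the fingers close. It gives the time, the measured TCP pose, the force and the opening at its end, in the units of the state.
- observe(): the state, without advancing time (a new reading comes with each control period).
- capture(name): name is "side" or "top" or "wrist"; returns a dict with "color" (420x560x3 uint8, red, green, blue), "range_z" (420x560 float32, mm along the optical axis (not along the pixel's ray), 0 where there is no reading), "fx", "fy", "cx", "cy" (pixels), "D" ([k1, k2, p1, p2, k3] as OpenCV has them; the pictures are not rectified), "origin" and "rotation" of the camera in the world. Camera axes: x right, y up, looking along -z (the intrinsics and any distortion apply to the point x, -y, -z); pixel columns grow to the right and rows downward; lengths in mm; the calibration is good to about 2 mm. A picture is of the moment at which its call begins.
- finish_job(): hands the job in, once; it reports no verdict.
Trained networks look in a picture, given as the dict that the camera call returned (one of the last four; its "shot" number tells which), for a name from the list of things; names that differ only in an ending like _2 or _b are one class to them, and where a whole thing is asked for, a point or a joint stands for the part that bears it (a point fixed in the world has none). Each returns a list of dicts, best first, with "p" (0 to 1); they miss things now and then, are a little off and sometimes report something else, mostly with a low value. They report only what shows in the picture. A call takes as long as a camera call. They do not tell look-alikes from the thing itself.
- find_in(picture, query): "box" ([left, top, width, height] in pixels, round what is visible of it).
- spot_point(picture, query): "location" ([column, row] in pixels: a listed point, or the origin of a listed thing).
The state is a dict: "time_s": time; "joint_positions": joint angles; "joint_vel": joint speeds; "joint_torque": joint torques, N m; "tcp_pos": TCP position; "ee_rot": TCP orientation; "wrist_force": force on the tool from outside, world axes, zero at the start; "moment": the same for the moment, N m; "finger_gap": opening from 0.0 (shut) to 1.0 (fully open).
Only numpy, scipy, OpenCV 4.12 (cv2) and the standard library are available. Lean on these libraries where they do the work, as an engineer would, in place of code of your own. Each camera call takes 0.05 s, during which the arm holds its last target. There are 200 camera calls.

### The job

Tidy the lampshade bench: put each roll of tape down over the spindle whose base has the roll's own colour, flat on the base, and nest each loose angle offcut, ridge up, over the fixed piece of the same finish (bare aluminium or blue) on its black plate, ridges in line, roughly centred and fully seated. Leave the green jar and the red lamp-holder cap standing where they are.

Things in the scene. Friction and masses are not known exactly. Their poses are not given: they have to be found in the camera images.
- roll_orange: A loose roll of shade-trim tape, bright orange, standing on its flat side with its hole upright: outer diameter 60 mm, hole diameter 40 mm, height 30 mm, about 60 g. Origin: centre of its underside; z is its upright axis.
- roll_cream: A loose roll of shade-trim tape, cream white, standing on its flat side with its hole upright: outer diameter 60 mm, hole diameter 40 mm, height 30 mm, about 60 g. Origin: centre of its underside; z is its upright axis.
- angle_alu: A loose offcut of angle section, bare silvery aluminium, lying like a small roof, ridge up and legs down to both sides at 45 degrees: 64 mm long, legs 34 mm wide and 4 mm thick (48 mm wide overall), ridge 27 mm above its underside, about 60 g. Its two end faces are square and can be gripped along its length at the ridge. Origin: centre of the footprint at the level of the leg tips; x runs along the ridge, y across, z up. It can go either way round.
- angle_blue: A loose offcut of angle section, blue powder-coated steel, lying like a small roof, ridge up and legs down to both sides at 45 degrees: 64 mm long, legs 34 mm wide and 4 mm thick (48 mm wide overall), ridge 27 mm above its underside, about 130 g. Its two end faces are square and can be gripped along its length at the ridge. Origin: centre of the footprint at the level of the leg tips; x runs along the ridge, y across, z up. It can go either way round.
- spindle_orange: A fixed tape holder: a round bright orange base plate 84 mm across and 8 mm thick with an upright steel spindle in its centre, 18 mm in diameter, its top 48 mm above the table. A roll put on it rests on the base plate, its underside 8 mm above the table. Origin: centre of the base's underside on the table, on the spindle's axis; z up.
- spindle_cream: A fixed tape holder: a round cream white base plate 84 mm across and 8 mm thick with an upright steel spindle in its centre, 18 mm in diameter, its top 48 mm above the table. A roll put on it rests on the base plate, its underside 8 mm above the table. Origin: centre of the base's underside on the table, on the spindle's axis; z up.
- rest_alu: A fixed stock rest: a black plate 100 mm (along the ridge) x 72 mm, 6 mm thick, on which a 44 mm long piece of bare silvery aluminium angle of the same section (legs 34 x 4 mm) is fixed centrally like a roof, ridge up, 33 mm above the table. The 64 mm offcut nests over it, about 10 mm overhanging at each end; its leg tips then stand 11.7 mm above the table (5.7 mm above the plate). Origin: centre of the plate's underside on the table; x along the ridge, y across, z up.
- rest_blue: A fixed stock rest: a black plate 100 mm (along the ridge) x 72 mm, 6 mm thick, on which a 44 mm long piece of blue powder-coated steel angle of the same section (legs 34 x 4 mm) is fixed centrally like a roof, ridge up, 33 mm above the table. The 64 mm offcut nests over it, about 10 mm overhanging at each end; its leg tips then stand 11.7 mm above the table (5.7 mm above the plate). Origin: centre of the plate's underside on the table; x along the ridge, y across, z up.
- jar: A small closed green glass jar with a steel lid, 46 mm in diameter and 58 mm high, standing loose among the other things; not to be disturbed. Origin: centre of its underside.
- bulb_cap: A loose red lamp-holder cap: a round foot 48 mm in diameter with a narrower neck 26 mm in diameter, 36 mm high; not to be disturbed. Origin: centre of its underside. (A small grey cord switch, 50 x 26 x 21 mm, lies in the same area; it is not part of the job and need not be touched. These three always stay in the gaps between the other eight things.)
Mind the look-alikes: they are no part of the job. Leave any pink or yellow look-alike of the roll_cream alone.

How it is judged (in metres and radians):
At the end, for the whole second after the job is handed in: Rolls on their own colour's spindle: within 12 mm of its axis and 0.1 rad of flat, underside below 12 mm. Angles on their own metal's: within 12 mm along, 5 mm across, 0.12 rad in line and level, leg tips below 15.5 mm over the table. All four at rest (horizontal distance between roll_orange and spindle_orange below 0.012 m and z of roll_orange in the frame of spindle_orange below 0.012 m and angle between each of roll_orange, roll_cream's own z axis and vertical below 0.1 rad and linear speed of each of roll_orange, roll_cream, angle_alu, angle_blue below 0.02 m/s and horizontal distance between roll_cream and spindle_cream below 0.012 m and z of roll_cream in the frame of spindle_cream below 0.012 m and x of angle_alu in the frame of rest_alu between -0.012 and 0.012 m and y of angle_alu in the frame of rest_alu between -0.005 and 0.005 m and z of angle_alu in the frame of rest_alu below 0.0155 m and angle between the x axis of angle_alu and the x axis of rest_alu, either way round below 0.12 rad and angle between each of angle_alu, angle_blue's own z axis and vertical below 0.12 rad and x of angle_blue in the frame of rest_blue between -0.012 and 0.012 m and y of angle_blue in the frame of rest_blue between -0.005 and 0.005 m and z of angle_blue in the frame of rest_blue below 0.0155 m and angle between the x axis of angle_blue and the x axis of rest_blue, either way round below 0.12 rad); the robot touches nothing.
It fails at once if the green jar was pushed more than 30 mm or tipped (distance of jar from where it was at the start of the episode above 0.03 m or angle between jar's own z axis and vertical above 0.5 rad).
It fails at once if the red lamp-holder cap was pushed more than 30 mm or tipped (distance of bulb_cap from where it was at the start of the episode above 0.03 m or angle between bulb_cap's own z axis and vertical above 0.5 rad).
It also fails if it takes over 120 s, if anything falls off the work surface, if the arm or the gripper's body presses on something with over 40 N, if the wrist force passes 120 N, or if a joint passes its speed limit or range.

## Working session

There is one attempt and no reset: what is moved stays moved. The work goes in short steps, Python scripts to look and compute and a tool call to move; the robot and the scene stay as the last step left them, time stands still between calls to the robot, and variables do not carry over. Pictures are saved under pics/ and viewed, on a budget of 14 in all, crops included, one or two more only if the job needs it, and the job is handed in when it is done.

Besides the shell and the picture viewer there is one more tool, called after "Request:" as name(argument=value, ...) on one line, values as JSON. jog_arm: Moves the arm, as the interface text tells. Its arguments: {"type":"object","properties":{"series":{"type":"array","items":{"type":"object","properties":{"twist":{"type":"array","items":{"type":"number"}},"travel":{"type":"array","items":{"type":"number"}},"gripper":{"type":"number"}}}}},"required":["series"]}

```bash
mkdir -p pics
cat > h.py <<'E'
import numpy as np, cv2
from rig import observe, capture, finish_job, find_in, spot_point
from scipy.spatial.transform import Rotation as R
def Rm(c):
    r=np.array(c["rotation"],float)
    return r if r.shape==(3,3) else R.from_rotvec(r).as_matrix()
def cloud(c):
    K=np.array([[c["fx"],0,c["cx"]],[0,c["fy"],c["cy"]],[0,0,1.]])
    h,w=c["range_z"].shape
    u,v=np.meshgrid(np.arange(w),np.arange(h))
    n=cv2.undistortPoints(np.stack([u,v],-1).reshape(-1,1,2).astype(np.float64),K,np.array(c["D"],float)).reshape(h,w,2)
    z=c["range_z"]
    P=np.stack([n[...,0]*z,-n[...,1]*z,-z],-1)
    W=P@Rm(c).T+np.array(c["origin"]); W[z==0]=np.nan
    return W
def save(c,name,img=None): cv2.imwrite(f"pics/{name}.png",(c["color"] if img is None else img)[...,::-1])
E
python3 - <<'E'
from h import *
print(observe())
for n in("top","side"):
    c=capture(n); save(c,n+"0"); W=cloud(c)
    np.savez(n+"0.npz",W=W,color=c["color"])
    print(n,c["origin"],Rm(c).round(3).tolist(),c["fx"],c["D"])
    for q in ["roll_orange","roll_cream","angle_alu","angle_blue","spindle_orange","spindle_cream","rest_alu","rest_blue","jar","bulb_cap"]:
        for d in find_in(c,q)[:4]:
            b=np.array(d["box"]); u=int(b[0]+b[2]/2);v=int(b[1]+b[3]/2)
            print(q,round(d["p"],2),b.round().tolist(),W[min(v,419),min(u,559)].round(1))
E
```

```text
{'time_s': 0.0, 'joint_positions': array([ 1.10920889e+00,  2.59323084e-01,  1.53609621e+00, -2.27443455e-05,
        1.34799640e+00, -2.02816029e-01]), 'joint_vel': array([ 0.0010491 , -0.0010366 ,  0.00083816, -0.00011392,  0.00088152,
        0.00114531]), 'joint_torque': array([ 1.21605382e-03, -4.46026289e+01, -2.90571821e+01, -2.32608454e-04,
        1.20802852e-02, -1.52631964e-05]), 'tcp_pos': array([140.49194552, 531.20135596, 230.48014478]), 'ee_rot': array([-4.05261991e-01, -3.11476423e+00,  2.71793019e-03]), 'wrist_force': array([-0.18885482,  0.06187098, -0.23766289]), 'moment': array([ 0.01501343,  0.0022347 , -0.00867398]), 'finger_gap': 0.9983436916688713}
top [ 422.96985675  -65.21059702 1311.39275454] [[0.015, 0.996, -0.083], [-1.0, 0.014, -0.01], [-0.009, 0.083, 0.997]] 516.3596033060704 [-0.02458898  0.          0.          0.          0.        ]
roll_orange 0.58 [298.0, 149.0, 29.0, 26.0] [ 652.8 -148.7    3.8]
roll_cream 0.73 [450.0, 216.0, 29.0, 22.0] [ 491.8 -535.6    3.2]
roll_cream 0.6 [416.0, 232.0, 27.0, 23.0] [ 450.2 -448.4   -4.2]
roll_cream 0.58 [406.0
[... 1023 characters left out ...]
ll_cream 0.93 [327.0, 301.0, 32.0, 34.0] [ 566.4 -401.     1.7]
roll_cream 0.59 [321.0, 356.0, 39.0, 37.0] [ 498.1 -521.2    2.5]
angle_alu 0.95 [231.0, 284.0, 29.0, 19.0] [ 403.5 -276.7   17.3]
angle_alu 0.62 [219.0, 187.0, 26.0, 27.0] [485.3 100.8  18.7]
angle_blue 0.69 [218.0, 152.0, 22.0, 10.0] [556.7 396.9  16.2]
spindle_orange 0.61 [183.0, 167.0, 26.0, 23.0] [414.5 266.2  23.9]
spindle_cream 0.9 [219.0, 189.0, 24.0, 22.0] [482.8 102.6  18.3]
rest_blue 0.7 [287.0, 244.0, 20.0, 35.0] [ 531.9 -253.4   46.3]
rest_blue 0.59 [224.0, 234.0, 37.0, 29.0] [ 446.1 -118.7   12.9]
jar 0.97 [290.0, 248.0, 18.0, 32.0] [ 535.2 -251.3   38.2]
bulb_cap 0.56 [267.0, 204.0, 18.0, 15.0] [576.7  -8.8  22.9]
```

```bash
cat > m.py <<'E'
from h import *
from scipy.ndimage import label
d=np.load("top0.npz");W=d["W"];C=d["color"]
m=np.nan_to_num(W[...,2])>12
m&=(W[...,0]>250)&(W[...,0]<900)&(abs(W[...,1])<700)
L,n=label(m)
for i in range(1,n+1):
    k=L==i
    if k.sum()<40: continue
    P=W[k];zs=np.percentile(P[:,2],95)
    if zs>100: print("tall",k.sum(),P.mean(0));continue
    (cx,cy),(a,b),t=cv2.minAreaRect(P[:,:2].astype(np.float32))
    v,u=np.argwhere(k).mean(0)
    col=C[k].mean(0).round()
    top=P[P[:,2]>zs-5]; vv=np.linalg.svd(top[:,:2]-top[:,:2].mean(0))[2][0]
    e,rr=cv2.minEnclosingCircle(P[:,:2].astype(np.float32))
    print(f"px({u:.0f},{v:.0f}) n{k.sum()} rect({cx:.1f},{cy:.1f}) {a:.0f}x{b:.0f}@{t:.0f} circ({e[0]:.1f},{e[1]:.1f},{rr:.0f}) topz {zs:.0f} topmean {top[:,:2].mean(0).round(1)} dir {np.degrees(np.arctan2(vv[1],vv[0])):.1f} col {col}")
E
python3 m.py; python3 -c "
from h import *
c=cv2.imread('pics/top0.png')[110:300,60:500]; cv2.imwrite('pics/topc.png',cv2.resize(c,(800,345),interpolation=cv2.INTER_CUBIC))"
```

```text
px(28,70) n1057 rect(893.5,569.5) 52x193@16 circ(873.4,563.6,96) topz 40 topmean [881.9 592.9] dir -80.2 col [104. 103. 100.]
px(470,72) n833 rect(886.7,-553.5) 48x146@17 circ(884.9,-554.0,73) topz 59 topmean [ 879.4 -542.7] dir -79.3 col [116.  93.  53.]
px(192,68) n286 rect(891.0,172.8) 18x144@0 circ(893.5,172.8,72) topz 28 topmean [893.8 159.8] dir -87.3 col [133. 118.  24.]
tall 1287 [ 753.65397248 -659.25792027   70.40868732]
px(62,99) n1045 rect(798.7,490.8) 76x101@5 circ(789.2,491.9,55) topz 86 topmean [799.9 478.5] dir -141.4 col [85. 81. 74.]
px(419,90) n278 rect(840.4,-418.6) 49x45@36 circ(841.4,-417.3,27) topz 58 topmean [ 840.5 -419.7] dir -102.0 col [117.  86.  22.]
px(333,91) n437 rect(838.6,-178.7) 161x26@80 circ(839.5,-178.9,81) topz 29 topmean [ 833.2 -211. ] dir -100.3 col [128.  34.  27.]
px(203,147) n295 rect(685.4,130.5) 45x47@1 circ(686.2,131.9,30) topz 33 topmean [686.8 131.2] dir 177.2 col [138. 129. 118.]
px(312,161) n284 rect(652.0,-147.6) 58x59@64 circ(651.9,-148.0,30) topz 35 topmean [ 652.1 -148.2] dir 104.6 col [132.  83.   8.]
tall 2226 [ 540.92510695 -
[... 1097 characters left out ...]
) topz 30 topmean [400.5 617.8] dir -164.1 col [118.  43.  22.]
px(290,240) n288 rect(450.8,-93.4) 45x44@42 circ(451.4,-93.4,29) topz 34 topmean [450.5 -94.1] dir -137.2 col [ 20.  66. 122.]
px(429,241) n324 rect(455.8,-439.5) 57x59@0 circ(455.4,-439.6,31) topz 35 topmean [ 455.8 -439.9] dir -154.4 col [122. 122.   9.]
px(358,258) n297 rect(410.2,-264.0) 34x64@75 circ(410.0,-265.3,34) topz 28 topmean [ 410.1 -262.9] dir 167.0 col [136. 127. 117.]
px(140,253) n65 rect(414.4,277.4) 16x15@90 circ(413.4,277.4,9) topz 50 topmean [413.1 279. ] dir -150.8 col [104. 102.  96.]
px(528,303) n485 rect(303.2,-684.4) 106x31@1 circ(303.3,-688.4,54) topz 53 topmean [ 311. -678.] dir 179.3 col [50. 49. 47.]
```

View pics/topc.png

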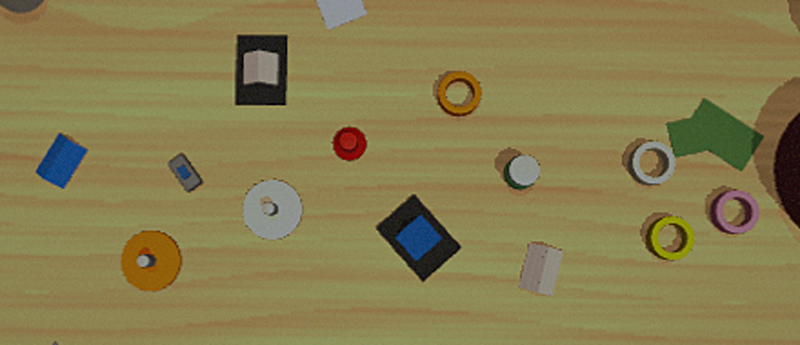

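The picture shows the orange roll (460,93), the cream roll (652,163), and pink and yellow look-alikes (735,212) and (672,238). The loose alu angle is at (541,268) and the loose blue one at (62,160). The rests are at (261,70) and (418,237), the spindles at (272,208) and (151,260). The jar (523,170) and cap (350,143) stand between them. I'll refine the fits next.

```bash
cat >> h.py <<'E'
from scipy.optimize import least_squares
def near(W,x,y,r,z0,z1):
    return (np.hypot(W[...,0]-x,W[...,1]-y)<r)&(W[...,2]>z0)&(W[...,2]<z1)
def roof(W,x,y,z0,z1=60,r=42):
    "ridge fit: returns cx,cy,ridge z, yaw deg, length, rms"
    P=W[near(W,x,y,r,z0,z1)]; best=None
    for t0 in np.radians(np.arange(0,180,15)):
        f=lambda p:P[:,2]-(p[0]-abs((P[:,0]-x)*-np.sin(p[2])+(P[:,1]-y)*np.cos(p[2])-p[1]))
        s=least_squares(f,[np.percentile(P[:,2],95),0,t0],loss="soft_l1")
        if best is None or s.cost<best.cost: best=s
    h,o,t=best.x
    a=(P[:,0]-x)*np.cos(t)+(P[:,1]-y)*np.sin(t); lo,hi=np.percentile(a,[1,99]); m=(lo+hi)/2
    return np.round([x+m*np.cos(t)-o*np.sin(t),y+m*np.sin(t)+o*np.cos(t),h,np.degrees(t)%180,hi-lo,np.sqrt(np.mean(best.fun**2))],1)
def disc(W,x,y,r,z0,z1,R0):
    "outer circle of fixed radius fitted on rim points"
    P=W[near(W,x,y,r,z0,z1)][:,:2].astype(np.float32)
    H=cv2.convexHull(P)[:,0]
    s=least_squares(lambda p:np.hypot(H[:,0]-p[0],H[:,1]-p[1])-p[2],[x,y,R0],loss="soft_l1")
    return np.append(s.x,len(P)).round(1)
def yaw(Rt): return np.degrees(np.arctan2(Rt[1,1],Rt[0,1]))
def plan(x,y,z,yw=None,tilt=True):
    "yw = world direction of tool y (closing line), deg, mod 180"
    s=observe(); Rt=R.from_rotvec(s["ee_rot"]); M=Rt.as_matrix(); y0=yaw(M)
    d=0 if yw is None else (yw-y0+90)%180-90
    t=np.radians(y0+d); Y=np.array([np.cos(t),np.sin(t),0]); Z=np.array([0,0,-1.]); 
    G=np.stack([np.cross(Y,Z),Y,Z],1)
    tw=np.degrees(R.from_matrix(M.T@G).as_rotvec()); D=np.array([x,y,z])-s["tcp_pos"]
    print("t",round(s["time_s"],1),"tcp",s["tcp_pos"].round(1),"yaw",round(y0,1),"j6",round(s["joint_positions"][5],2),"gap",round(s["finger_gap"]*85.4,1),"F",s["wrist_force"].round(1))
    print(" start-frame travel mm",(M.T@D).round(1),"twist deg",tw.round(1),"| after-twist travel",(G.T@D).round(1))
E
python3 - <<'E'
from h import *
for n in("top","side"):
    d=np.load(n+"0.npz");W=d["W"];C=d["color"].astype(int)
    print(n)
    print("alu",roof(W,410,-264,6));print("blue",roof(W,551,408.5,6))
    print("restA",roof(W,687,131,10));print("restB",roof(W,450.5,-94,10))
    print("rO",disc(W,652,-148,42,22,45,30)," rC",disc(W,558,-415,42,22,45,30))
    print("sO",disc(W,413,278,50,3.5,14,42)," sC",disc(W,488,109,50,3.5,14,42))
    for x,y in((687,131),(450,-94)):
        k=near(W,x,y,75,-10,14)&(C.max(-1)<60)
        print("plate",cv2.minAreaRect(W[k][:,:2].astype(np.float32)))
    for x,y in((413,278),(488,109)): k=near(W,x,y,25,25,60);print("spindle top",W[k].mean(0),k.sum())
    k=near(W,500,-300,60,-30,20);print("table z",np.median(W[k][:,2]))
plan(410,-264,150,167)
E
```

```text
top
alu [ 410.  -263.9   27.4  166.9   63.5    2.9]
blue [552.4 409.3  27.2 150.6  62.9   3.3]
restA [687.5 131.3  33.9 179.8  63.8   4.4]
restB [450.8 -94.   33.5  43.5  73.5   4.3]
rO [ 652.  -147.9   29.5  258. ]  rC [ 558.2 -415.1   29.6  278. ]
sO [413.2 279.9  47.2 782. ]  sC [488.1 108.9  48.  808. ]
plate ((684.2993774414062, 130.2302703857422), (71.15939331054688, 98.39279174804688), 89.09796905517578)
plate ((451.5669250488281, -93.97643280029297), (98.69904327392578, 70.34504699707031), 42.34611892700195)
spindle top [413.9321468  276.44759333  43.26582515] 55
spindle top [487.14565208 109.26455248  45.77357704] 48
table z 0.5918058887274356
side
alu [ 408.9 -265.5   27.2  166.6   62.5    2.3]
blue [552.7 408.9  27.2 148.4  63.6   3.8]
restA [690.  129.1  33.3   3.2  57.6   3.8]
restB [450.2 -95.4  33.9  43.1  45.8   2.5]
rO [ 650.9 -150.2   30.1  250. ]  rC [ 556.5 -416.4   30.3  481. ]
sO [411.2 273.2  44.4 282. ]  sC [484.7 105.4  43.8 341. ]
plate ((683.1672973632812, 127.34349060058594), (74.91055297851562, 94.78922271728516), 88.14368438720703)
plate ((449.69281005859375, -97.02478790283203), (98.72386932373047, 71.33961486816406), 42.272579193115234)
spindle top [412.68729925 272.22945571  39.26665966] 50
spindle top [486.43241027 104.79066772  39.43077784] 61
table z 1.1949486864069172
t 1.1 tcp [140.7 531.7 231.3] yaw 75.2 j6 -0.2 gap 85.6 F [-0.7  1.1 -0.1]
 start-frame travel mm [-463.9 -700.3   81.3] twist deg [ 0.  -0.  88.2] | after-twist travel [-714.7  441.3   81.3]
```

```bash
python3 -c "
from h import *
plan(552.5,409,130,150)"
```

```text
t 1.1 tcp [140.7 531.7 231.3] yaw 75.2 j6 -0.2 gap 85.6 F [-0.7  1.1 -0.1]
 start-frame travel mm [-429.4  -13.2  101.3] twist deg [  0.    0.  -74.8] | after-twist travel [ -99.6 -417.9  101.3]
```

Request:
jog_arm(series=[{"travel":[-0.036,-0.001,0.008],"gripper":0.0854},{"travel":[-0.036,-0.001,0.008]},{"travel":[-0.036,-0.001,0.008]},{"travel":[-0.036,-0.001,0.008]},{"travel":[-0.036,-0.001,0.008]},{"travel":[-0.036,-0.001,0.008]},{"travel":[-0.036,-0.001,0.008]},{"travel":[-0.036,-0.001,0.008]},{"travel":[-0.036,-0.001,0.008]},{"travel":[-0.036,-0.001,0.008]},{"travel":[-0.036,-0.001,0.008]},{"travel":[-0.033,-0.001,0.008]}])

```text
validation failed for argument at $.se...
```

Request:
jog_arm(series=[{"twist":[0,0,-8.3]},{"twist":[0,0,-8.3]},{"twist":[0,0,-8.3]},{"twist":[0,0,-8.3]},{"twist":[0,0,-8.3]},{"twist":[0,0,-8.3]},{"twist":[0,0,-8.3]},{"twist":[0,0,-8.3]},{"twist":[0,0,-8.4]},{},{}])

```text
validation failed for argument at $.se...
```

Run:
```python
from h import *
c=capture("wrist"); save(c,"w1"); W=cloud(c); np.savez("w1.npz",W=W,color=c["color"])
print(c["origin"],Rm(c).round(2).tolist())
print(roof(W,552,409,6)); print(np.nanmedian(W[...,2]))
plan(552.5,409,4,150)
```

```text
[ 69.54098342 549.67109226 374.22521035] [[0.26, -0.93, -0.28], [0.97, 0.25, 0.07], [0.0, -0.29, 0.96]]Traceback (most recent call last):
  File "<stdin>", line 4, in <module>
  File "h.py", line 25, in roof
    s=least_squares(f,[np.percentile(P[:,2],95),0,t0],loss="soft_l1")
                       ~~~~~~~~~~~~~^^^^^^^^^^^
    return _quantile_unchecked(
        a, q, axis, out, overwrite_input, method, keepdims, weights)
    return _ureduce(a,
                    func=_quantile_ureduce_func,
    ...<5 lines>...
                    overwrite_input=overwrite_input,
                    method=method)
    r = func(a, **kwargs)
    result = _quantile(arr,
                       quantiles=q,
    ...<2 lines>...
                       out=out,
                       weights=wgt)
    slices_having_nans = np.isnan(arr[-1, ...])
                                  ~~~^^^^^^^^^
IndexError: index -1 is out of bounds for axis 0 with size 0
```

View pics/w1.png

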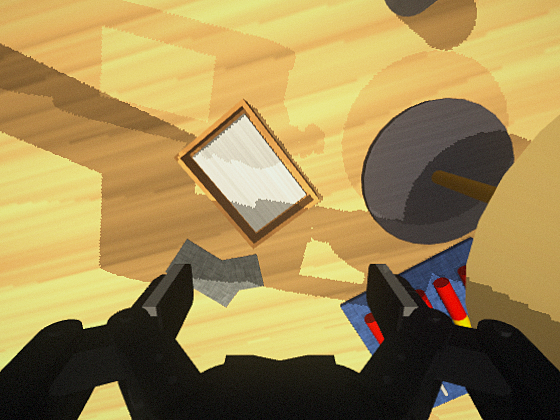

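The call was refused because every row needs all three fields, so the arm has not moved. The picture only shows clutter beside the start pose. I'll repeat the moves with full rows.

Request:
jog_arm(series=[{"travel":[-0.036,-0.001,0.008],"twist":[0,0,0],"gripper":0.0854},{"travel":[-0.036,-0.001,0.008],"twist":[0,0,0],"gripper":0.0854},{"travel":[-0.036,-0.001,0.008],"twist":[0,0,0],"gripper":0.0854},{"travel":[-0.036,-0.001,0.008],"twist":[0,0,0],"gripper":0.0854},{"travel":[-0.036,-0.001,0.008],"twist":[0,0,0],"gripper":0.0854},{"travel":[-0.036,-0.001,0.008],"twist":[0,0,0],"gripper":0.0854},{"travel":[-0.036,-0.001,0.008],"twist":[0,0,0],"gripper":0.0854},{"travel":[-0.036,-0.001,0.008],"twist":[0,0,0],"gripper":0.0854},{"travel":[-0.036,-0.001,0.008],"twist":[0,0,0],"gripper":0.0854},{"travel":[-0.036,-0.001,0.008],"twist":[0,0,0],"gripper":0.0854},{"travel":[-0.036,-0.001,0.008],"twist":[0,0,0],"gripper":0.0854},{"travel":[-0.033,-0.001,0.008],"twist":[0,0,0],"gripper":0.0854}])

```text
time_s: 2.35
tcp_pos: [554.1, 409.6, 134.8]
ee_rot: [0.406, 3.115, 0.0]
wrist_force: [0.4, 0.0, 0.1]
finger_gap: 1.0
```

Request:
jog_arm(series=[{"travel":[0,0,0],"twist":[0,0,-8.3],"gripper":0.0854},{"travel":[0,0,0],"twist":[0,0,-8.3],"gripper":0.0854},{"travel":[0,0,0],"twist":[0,0,-8.3],"gripper":0.0854},{"travel":[0,0,0],"twist":[0,0,-8.3],"gripper":0.0854},{"travel":[0,0,0],"twist":[0,0,-8.3],"gripper":0.0854},{"travel":[0,0,0],"twist":[0,0,-8.3],"gripper":0.0854},{"travel":[0,0,0],"twist":[0,0,-8.3],"gripper":0.0854},{"travel":[0,0,0],"twist":[0,0,-8.3],"gripper":0.0854},{"travel":[0,0,0],"twist":[0,0,-8.4],"gripper":0.0854},{"travel":[0,0,0],"twist":[0,0,0],"gripper":0.0854}])

```text
time_s: 3.35
tcp_pos: [552.4, 410.3, 135.2]
ee_rot: [1.572, -2.72, -0.0]
wrist_force: [0.7, -0.4, -0.2]
finger_gap: 1.004
```

Run:
```python
from h import *
c=capture("wrist"); save(c,"w2"); W=cloud(c)
print(c["origin"]); print(np.nanmedian(W[...,2]))
plan(552.5,409,4,150)
print(roof(W,552,409,6));
```

```text
[515.75919917 345.31990506 278.07463373]
0.705126046465864
t 3.4 tcp [552.4 410.3 135.2] yaw 149.8 j6 -2.14 gap 85.2 F [ 0.1 -0.9 -0. ]
 start-frame travel mm [  1.1  -0.8 131.2] twist deg [ 0.  -0.  -0.2] | after-twist travel [  1.1  -0.7 131.2]
[550.6 410.3  27.3 150.2  62.7   0.7]
```

Request:
jog_arm(series=[{"travel":[0.001,0.001,0.04],"twist":[0,0,0],"gripper":0.0854},{"travel":[0,0,0.04],"twist":[0,0,0],"gripper":0.0854},{"travel":[0,0,0.03],"twist":[0,0,0],"gripper":0.0854},{"travel":[0,0,0.021],"twist":[0,0,0],"gripper":0.0854},{"travel":[0,0,0],"twist":[0,0,0],"gripper":0.0854},{"travel":[0,0,0],"twist":[0,0,0],"gripper":0.05},{"travel":[0,0,0],"twist":[0,0,0],"gripper":0.05},{"travel":[0,0,0],"twist":[0,0,0],"gripper":0.05},{"travel":[0,0,0],"twist":[0,0,0],"gripper":0.05},{"travel":[0,0,0],"twist":[0,0,0],"gripper":0.05},{"travel":[0,0,0],"twist":[0,0,0],"gripper":0.05}])

```text
time_s: 4.5
tcp_pos: [552.5, 410.7, 6.4]
ee_rot: [-1.568, 2.718, -0.0]
wrist_force: [0.7, -0.2, 6.7]
finger_gap: 0.727
```

Request:
jog_arm(series=[{"travel":[0,0,-0.02],"twist":[0,0,0],"gripper":0.05},{"travel":[0,0,-0.04],"twist":[0,0,0],"gripper":0.05},{"travel":[0,0,-0.04],"twist":[0,0,0],"gripper":0.05},{"travel":[0,0,-0.04],"twist":[0,0,0],"gripper":0.05},{"travel":[0,0,0],"twist":[0,0,0],"gripper":0.05}])

```text
time_s: 5.0
tcp_pos: [554.1, 411.8, 151.9]
ee_rot: [-1.564, 2.711, -0.001]
wrist_force: [1.3, 0.2, -0.7]
finger_gap: 0.725
```

Run:
```python
from h import *
c=capture("wrist"); save(c,"w3")
plan(450.8,-94.7,140,42.8)
```

```text
t 5.0 tcp [552.7 410.9 148.3] yaw 150.0 j6 -2.14 gap 61.5 F [-0.2 -0.5 -3.3]
 start-frame travel mm [ 488.8 -164.8    6. ] twist deg [ -0.4   0.2 -72.8] | after-twist travel [301.8 418.3   8.3]
```

View pics/w3.png

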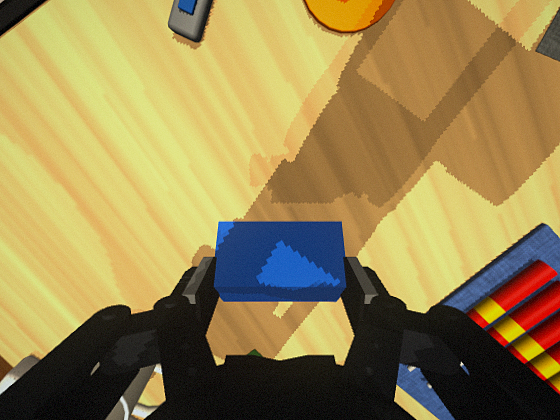

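Request:
jog_arm(series=[{"travel":[0.041,-0.014,0],"twist":[0,0,0],"gripper":0.05},{"travel":[0.041,-0.014,0],"twist":[0,0,0],"gripper":0.05},{"travel":[0.041,-0.014,0],"twist":[0,0,0],"gripper":0.05},{"travel":[0.041,-0.014,0],"twist":[0,0,0],"gripper":0.05},{"travel":[0.041,-0.014,0],"twist":[0,0,0],"gripper":0.05},{"travel":[0.041,-0.014,0],"twist":[0,0,0],"gripper":0.05},{"travel":[0.041,-0.014,0],"twist":[0,0,0],"gripper":0.05},{"travel":[0.041,-0.014,0],"twist":[0,0,0],"gripper":0.05},{"travel":[0.041,-0.014,0],"twist":[0,0,0],"gripper":0.05},{"travel":[0.041,-0.013,0],"twist":[0,0,0],"gripper":0.05},{"travel":[0.041,-0.013,0],"twist":[0,0,0],"gripper":0.05},{"travel":[0.038,-0.013,0],"twist":[0,0,0],"gripper":0.05}])

```text
time_s: 6.25
tcp_pos: [447.1, -97.0, 142.8]
ee_rot: [1.569, -2.72, -0.004]
wrist_force: [1.0, -0.2, -1.4]
finger_gap: 0.725
```

Request:
jog_arm(series=[{"travel":[0,0,0],"twist":[0,0,8.5],"gripper":0.05},{"travel":[0,0,0],"twist":[0,0,8.5],"gripper":0.05},{"travel":[0,0,0],"twist":[0,0,8.5],"gripper":0.05},{"travel":[0,0,0],"twist":[0,0,8.5],"gripper":0.05},{"travel":[0,0,0],"twist":[0,0,8.5],"gripper":0.05},{"travel":[0,0,0],"twist":[0,0,8.5],"gripper":0.05},{"travel":[0,0,0],"twist":[0,0,8.5],"gripper":0.05},{"travel":[0,0,0],"twist":[0,0,8.5],"gripper":0.05},{"travel":[0,0,0],"twist":[0,0,8.5],"gripper":0.05},{"travel":[0,0,0],"twist":[0,0,8.5],"gripper":0.05},{"travel":[0,0,0],"twist":[0,0,8.5],"gripper":0.05},{"travel":[0,0,0],"twist":[0,0,8.5],"gripper":0.05}])

```text
time_s: 7.45
tcp_pos: [447.7, -95.3, 142.6]
ee_rot: [-1.134, -2.926, -0.001]
wrist_force: [0.3, 0.4, -2.0]
finger_gap: 0.722
```

Request:
jog_arm(series=[{"travel":[0,0,0],"twist":[0,0,5.2],"gripper":0.05},{"travel":[0,0,0],"twist":[0,0,0],"gripper":0.05}])

```text
time_s: 7.65
tcp_pos: [447.8, -95.3, 142.8]
ee_rot: [-1.258, -2.875, -0.0]
wrist_force: [-0.0, 1.1, -1.9]
finger_gap: 0.726
```

Run:
```python
from h import *
c=capture("wrist"); save(c,"w4"); W=cloud(c);np.savez("w4.npz",W=W,color=c["color"])
C=c["color"].astype(int)
k=near(W,450,-94,75,-10,14)&(C.max(-1)<60)
print("plate",k.sum(),cv2.minAreaRect(W[k][:,:2].astype(np.float32)))
k=near(W,450.8,-94.7,30,18,45); print("visible fixed piece",k.sum())
o=observe()["tcp_pos"]; print("held:",roof(W,o[0],o[1],o[2]+1,o[2]+50))
try: print("fixed:",roof(W,450.8,-94.7,10,45))
except Exception as e: print(e)
plan(450.8,-94.7,140,42.8)
```

```text
plate 3657 ((444.0047302246094, -88.22392272949219), (99.32693481445312, 55.3097038269043), 42.28370666503906)
visible fixed piece 1525
held: [448.7 -94.8 164.   42.7  77.5  11.6]
fixed: [449.6 -94.6  33.3  42.4  43.    0.7]
t 7.7 tcp [448.  -95.4 143. ] yaw 42.9 j6 -1.2 gap 62.0 F [ 0.1  0.5 -1.2]
 start-frame travel mm [-1.4  2.5  3. ] twist deg [-0.1 -0.2  0.1] | after-twist travel [-1.3  2.5  3. ]
```

View pics/w4.png

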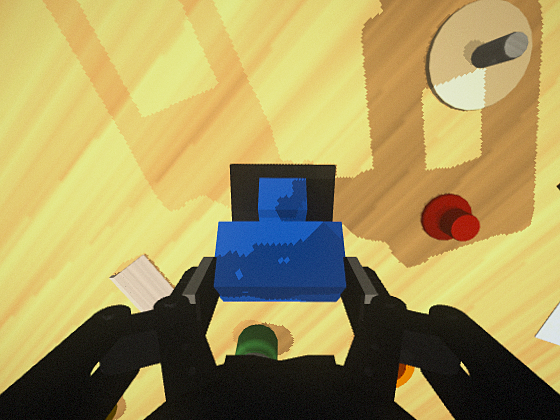

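Run:
```python
from h import *
d=np.load("w4.npz");W=d["W"].copy();C=d["color"].astype(int)
W[~(C[...,2]>C[...,0]+25)]=np.nan
print("held",roof(W,448,-95.4,140,190,60)); print("fixed",roof(W,450,-94.6,10,45))
```

```text
held [447.7 -95.8 163.4  42.6  61.6   0.8]
fixed [449.6 -94.6  33.3  42.4  43.    0.7]
```

Request:
jog_arm(series=[{"travel":[0,0.002,0.04],"twist":[0,0,0.4],"gripper":0.05},{"travel":[0,0,0.04],"twist":[0,0,0],"gripper":0.05},{"travel":[0,0,0.02],"twist":[0,0,0],"gripper":0.05},{"travel":[0,0,0.01],"twist":[0,0,0],"gripper":0.05},{"travel":[0,0,0.01],"twist":[0,0,0],"gripper":0.05},{"travel":[0,0,0.002],"twist":[0,0,0],"gripper":0.05},{"travel":[0,0,0],"twist":[0,0,0],"gripper":0.05}])

```text
time_s: 8.4
tcp_pos: [451.0, -94.8, 22.7]
ee_rot: [1.268, 2.874, -0.0]
wrist_force: [-0.0, 0.2, -1.5]
finger_gap: 0.725
```

Request:
jog_arm(series=[{"travel":[0,0,0.002],"twist":[0,0,0],"gripper":0.05},{"travel":[0,0,0.002],"twist":[0,0,0],"gripper":0.05},{"travel":[0,0,0.001],"twist":[0,0,0],"gripper":0.05},{"travel":[0,0,0],"twist":[0,0,0],"gripper":0.05},{"travel":[0,0,0],"twist":[0,0,0],"gripper":0.05}])

```text
time_s: 8.9
tcp_pos: [450.8, -94.3, 19.1]
ee_rot: [1.268, 2.873, 0.001]
wrist_force: [-3.8, 3.8, 15.5]
finger_gap: 0.724
```

Request:
jog_arm(series=[{"travel":[0,0,0],"twist":[0,0,0],"gripper":0.0854},{"travel":[0,0,0],"twist":[0,0,0],"gripper":0.0854},{"travel":[0,0,0],"twist":[0,0,0],"gripper":0.0854},{"travel":[0,0,0],"twist":[0,0,0],"gripper":0.0854},{"travel":[0,0,-0.02],"twist":[0,0,0],"gripper":0.0854},{"travel":[0,0,-0.04],"twist":[0,0,0],"gripper":0.0854},{"travel":[0,0,-0.04],"twist":[0,0,0],"gripper":0.0854},{"travel":[0,0,-0.02],"twist":[0,0,0],"gripper":0.0854},{"travel":[0,0,0],"twist":[0,0,0],"gripper":0.0854}])

```text
time_s: 9.8
tcp_pos: [452.7, -95.6, 140.4]
ee_rot: [1.266, 2.868, -0.0]
wrist_force: [0.5, 0.2, -0.2]
finger_gap: 1.001
```

Run:
```python
from h import *
c=capture("wrist"); W=cloud(c)
print("blue placed",roof(W,450.8,-94.7,13)," want ridge 38.7 at 449.6,-94.6,42.4")
plan(409.5,-264.5,135,166.8)
```

```text
blue placed [450.1 -94.1  38.9  42.2  62.7   0.7]  want ridge 38.7 at 449.6,-94.6,42.4
t 9.8 tcp [451.6 -95.1 138.5] yaw 42.4 j6 -1.19 gap 85.1 F [ 0.1 -0.2 -0.4]
 start-frame travel mm [ -96.8 -145.2    3.6] twist deg [ 0.2  0.1 55.6] | after-twist travel [-174.5   -2.3    3.5]
```

Request:
jog_arm(series=[{"travel":[-0.02,-0.029,0],"twist":[0,0,0],"gripper":0.0854},{"travel":[-0.02,-0.029,0],"twist":[0,0,0],"gripper":0.0854},{"travel":[-0.019,-0.029,0],"twist":[0,0,0],"gripper":0.0854},{"travel":[-0.019,-0.029,0.002],"twist":[0,0,0],"gripper":0.0854},{"travel":[-0.019,-0.029,0.002],"twist":[0,0,0],"gripper":0.0854},{"travel":[0,0,0],"twist":[0,0,8],"gripper":0.0854},{"travel":[0,0,0],"twist":[0,0,8],"gripper":0.0854},{"travel":[0,0,0],"twist":[0,0,8],"gripper":0.0854},{"travel":[0,0,0],"twist":[0,0,8],"gripper":0.0854},{"travel":[0,0,0],"twist":[0,0,8],"gripper":0.0854},{"travel":[0,0,0],"twist":[0,0,8],"gripper":0.0854},{"travel":[0,0,0],"twist":[0,0,7.6],"gripper":0.0854}])

```text
time_s: 11.05
tcp_pos: [408.0, -263.2, 131.3]
ee_rot: [-2.465, -1.941, 0.001]
wrist_force: [-0.2, 1.2, 1.1]
finger_gap: 1.0
```

Request:
jog_arm(series=[{"travel":[0,0,0],"twist":[0,0,0],"gripper":0.0854},{"travel":[0,0,0],"twist":[0,0,0],"gripper":0.0854}])

```text
time_s: 11.25
tcp_pos: [408.3, -263.5, 132.0]
ee_rot: [-2.457, -1.954, 0.0]
wrist_force: [0.4, 0.4, -0.4]
finger_gap: 1.001
```

Run:
```python
from h import *
c=capture("wrist"); W=cloud(c)
f=roof(W,409.5,-264.5,6); print(f); plan(f[0],f[1],4,f[3])
```

```text
[ 407.8 -264.9   27.2  166.6   62.8    0.7]
t 11.3 tcp [ 408.4 -263.6  132.3] yaw -13.0 j6 -0.58 gap 85.4 F [-0.1 -0.4 -0.3]
 start-frame travel mm [-1.500e+00 -1.000e-01  1.283e+02] twist deg [-0.1 -0.1  0.4] | after-twist travel [ -1.4  -0.3 128.3]
```

Request:
jog_arm(series=[{"travel":[-0.001,0,0.04],"twist":[0,0,0.4],"gripper":0.0854},{"travel":[0,0,0.04],"twist":[0,0,0],"gripper":0.0854},{"travel":[0,0,0.03],"twist":[0,0,0],"gripper":0.0854},{"travel":[0,0,0.018],"twist":[0,0,0],"gripper":0.0854},{"travel":[0,0,0],"twist":[0,0,0],"gripper":0.0854},{"travel":[0,0,0],"twist":[0,0,0],"gripper":0.05},{"travel":[0,0,0],"twist":[0,0,0],"gripper":0.05},{"travel":[0,0,0],"twist":[0,0,0],"gripper":0.05},{"travel":[0,0,0],"twist":[0,0,0],"gripper":0.05},{"travel":[0,0,0],"twist":[0,0,0],"gripper":0.05},{"travel":[0,0,0],"twist":[0,0,0],"gripper":0.05}])

```text
time_s: 12.4
tcp_pos: [409.6, -265.9, 6.7]
ee_rot: [2.467, 1.94, 0.001]
wrist_force: [0.1, 0.9, 7.1]
finger_gap: 0.727
```

Request:
jog_arm(series=[{"travel":[0,0,-0.02],"twist":[0,0,0],"gripper":0.05},{"travel":[0,0,-0.04],"twist":[0,0,0],"gripper":0.05},{"travel":[0,0,-0.04],"twist":[0,0,0],"gripper":0.05},{"travel":[0,0,-0.04],"twist":[0,0,0],"gripper":0.05},{"travel":[0,0,0],"twist":[0,0,0],"gripper":0.05}])

```text
time_s: 12.9
tcp_pos: [411.3, -267.6, 151.1]
ee_rot: [2.46, 1.936, 0.002]
wrist_force: [-0.2, -0.2, -1.7]
finger_gap: 0.726
```

Run:
```python
from h import *
plan(686,130,140,0.5)
```

```text
t 12.9 tcp [ 411.3 -267.6  151.1] yaw -13.6 j6 -0.57 gap 62.0 F [-0.2 -0.2 -1.7]
 start-frame travel mm [451.1 173.4  10. ] twist deg [  0.5   0.4 -14.1] | after-twist travel [395.2 278.2  11.1]
```

Request:
jog_arm(series=[{"travel":[0.038,0.014,0.001],"twist":[0,0,0],"gripper":0.05},{"travel":[0.038,0.014,0],"twist":[0,0,0],"gripper":0.05},{"travel":[0.038,0.015,0.001],"twist":[0,0,0],"gripper":0.05},{"travel":[0.038,0.015,0],"twist":[0,0,0],"gripper":0.05},{"travel":[0.038,0.015,0.001],"twist":[0,0,0],"gripper":0.05},{"travel":[0.038,0.015,0],"twist":[0,0,0],"gripper":0.05},{"travel":[0.038,0.015,0.001],"twist":[0,0,0],"gripper":0.05},{"travel":[0.037,0.014,0],"twist":[0,0,0],"gripper":0.05},{"travel":[0.037,0.014,0.001],"twist":[0,0,0],"gripper":0.05},{"travel":[0.037,0.014,0],"twist":[0,0,0],"gripper":0.05},{"travel":[0.037,0.014,0],"twist":[0,0,0],"gripper":0.05},{"travel":[0.037,0.014,0],"twist":[0,0,0],"gripper":0.05}])

```text
time_s: 14.1
tcp_pos: [683.1, 134.0, 139.2]
ee_rot: [-2.468, -1.942, 0.002]
wrist_force: [0.8, -0.2, -0.0]
finger_gap: 0.722
```

Request:
jog_arm(series=[{"travel":[0,0,0],"twist":[0,0,-7],"gripper":0.05},{"travel":[0,0,0],"twist":[0,0,-7],"gripper":0.05},{"travel":[0,0,0],"twist":[0,0,0],"gripper":0.05},{"travel":[0,0,0],"twist":[0,0,0],"gripper":0.05}])

```text
time_s: 14.5
tcp_pos: [682.6, 132.4, 139.5]
ee_rot: [-2.217, -2.224, 0.001]
wrist_force: [-1.1, -0.2, 0.0]
finger_gap: 0.725
```

Run:
```python
from h import *
c=capture("wrist"); W=cloud(c); save(c,"w5"); np.savez("w5.npz",W=W,color=c["color"])
o=observe()["tcp_pos"]
C=c["color"].astype(int); H=W.copy(); H[C.max(-1)<75]=np.nan
print("held",roof(H,o[0],o[1],o[2]+1,o[2]+35,36)); print("fixed",roof(W,686,130,10,45))
plan(686,130,140,0.5)
```

```text
held [6.824e+02 1.326e+02 1.597e+02 1.000e-01 6.350e+01 2.400e+00]
fixed [683.5 130.2  33.2 179.9  43.2   0.8]
t 14.6 tcp [682.7 132.3 139.8] yaw 0.2 j6 0.03 gap 62.2 F [ 0.7 -0.6 -0.3]
 start-frame travel mm [-2.3  3.3 -0.2] twist deg [-0.   0.  -0.3] | after-twist travel [-2.3  3.3 -0.2]
```

View pics/w5.png

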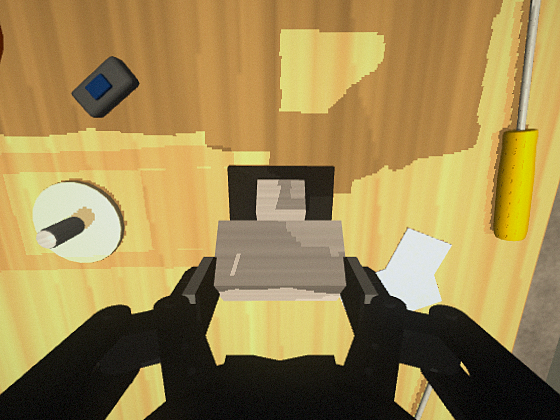

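Request:
jog_arm(series=[{"travel":[-0.002,0.001,0.04],"twist":[0,0,0.2],"gripper":0.05},{"travel":[0,0,0.04],"twist":[0,0,0],"gripper":0.05},{"travel":[0,0,0.02],"twist":[0,0,0],"gripper":0.05},{"travel":[0,0,0.01],"twist":[0,0,0],"gripper":0.05},{"travel":[0,0,0.007],"twist":[0,0,0],"gripper":0.05},{"travel":[0,0,0],"twist":[0,0,0],"gripper":0.05},{"travel":[0,0,0],"twist":[0,0,0],"gripper":0.05}])

```text
time_s: 15.25
tcp_pos: [685.1, 130.5, 24.8]
ee_rot: [2.217, 2.223, 0.003]
wrist_force: [0.4, 0.6, -0.4]
finger_gap: 0.724
```

Request:
jog_arm(series=[{"travel":[0,0,0.002],"twist":[0,0,0],"gripper":0.05},{"travel":[0,0,0.001],"twist":[0,0,0],"gripper":0.05},{"travel":[0,0,0],"twist":[0,0,0],"gripper":0.05},{"travel":[0,0,0],"twist":[0,0,0],"gripper":0.05}])

```text
time_s: 15.65
tcp_pos: [684.1, 130.6, 20.6]
ee_rot: [2.218, 2.225, 0.0]
wrist_force: [0.2, 0.3, -1.1]
finger_gap: 0.721
```

Request:
jog_arm(series=[{"travel":[0,0,0.001],"twist":[0,0,0],"gripper":0.05},{"travel":[0,0,0.001],"twist":[0,0,0],"gripper":0.05},{"travel":[0,0,0],"twist":[0,0,0],"gripper":0.05},{"travel":[0,0,0],"twist":[0,0,0],"gripper":0.05}])

```text
time_s: 16.05
tcp_pos: [684.3, 130.3, 18.7]
ee_rot: [2.218, 2.224, 0.0]
wrist_force: [-0.4, -2.0, 3.0]
finger_gap: 0.725
```

Contact. Release and lift.

Request:
jog_arm(series=[{"travel":[0,0,0.0005],"twist":[0,0,0],"gripper":0.05},{"travel":[0,0,0],"twist":[0,0,0],"gripper":0.0854},{"travel":[0,0,0],"twist":[0,0,0],"gripper":0.0854},{"travel":[0,0,0],"twist":[0,0,0],"gripper":0.0854},{"travel":[0,0,0],"twist":[0,0,0],"gripper":0.0854},{"travel":[0,0,-0.02],"twist":[0,0,0],"gripper":0.0854},{"travel":[0,0,-0.04],"twist":[0,0,0],"gripper":0.0854},{"travel":[0,0,-0.04],"twist":[0,0,0],"gripper":0.0854},{"travel":[0,0,-0.02],"twist":[0,0,0],"gripper":0.0854},{"travel":[0,0,0],"twist":[0,0,0],"gripper":0.0854}])

```text
time_s: 17.05
tcp_pos: [686.5, 130.8, 142.4]
ee_rot: [2.214, 2.221, 0.009]
wrist_force: [0.1, -0.1, -0.3]
finger_gap: 1.005
```

Run:
```python
from h import *
c=capture("wrist"); W=cloud(c)
print("alu placed",roof(W,684,130,13)," want ridge 38.7 at 683.5,130.2,179.9")
plan(651.5,-149,135,0)
```

```text
alu placed [684.6 130.2  38.9 179.9  62.6   0.7]  want ridge 38.7 at 683.5,130.2,179.9
t 17.1 tcp [685.1 130.7 139.6] yaw 0.2 j6 0.03 gap 85.2 F [ 1.1  0.1 -0.1]
 start-frame travel mm [-279.6  -34.4    4.4] twist deg [ 0.2 -0.   0.2] | after-twist travel [-279.7  -33.6    4.6]
```

Request:
jog_arm(series=[{"travel":[-0.035,-0.004,0],"twist":[0,0,0],"gripper":0.0854},{"travel":[-0.035,-0.004,0],"twist":[0,0,0],"gripper":0.0854},{"travel":[-0.035,-0.004,0],"twist":[0,0,0],"gripper":0.0854},{"travel":[-0.035,-0.004,0.004],"twist":[0,0,0],"gripper":0.0854},{"travel":[-0.035,-0.004,0],"twist":[0,0,0],"gripper":0.0854},{"travel":[-0.035,-0.004,0],"twist":[0,0,0],"gripper":0.0854},{"travel":[-0.035,-0.004,0],"twist":[0,0,0],"gripper":0.0854},{"travel":[-0.035,-0.005,0],"twist":[0,0,0],"gripper":0.0854},{"travel":[0,0,0],"twist":[0,0,0],"gripper":0.0854},{"travel":[0,0,0],"twist":[0,0,0],"gripper":0.0854}])

```text
time_s: 18.1
tcp_pos: [650.7, -150.0, 131.5]
ee_rot: [-2.218, -2.22, 0.002]
wrist_force: [-0.4, -0.0, -0.3]
finger_gap: 1.003
```

Run:
```python
from h import *
c=capture("wrist"); W=cloud(c)
f=disc(W,651.5,-149,42,22,45,30); print(f); plan(f[0],f[1],5,0)
```

```text
[ 650.1 -148.6   29.6 2177. ]
t 18.1 tcp [ 650.9 -149.   131.9] yaw 0.1 j6 -0.39 gap 85.5 F [ 0.2  0.4 -0.3]
 start-frame travel mm [ 1.000e-01 -5.000e-01  1.269e+02] twist deg [-0.2 -0.1  0.1] | after-twist travel [  0.4  -0.8 126.9]
```

Request:
jog_arm(series=[{"travel":[0,-0.001,0.04],"twist":[0,0,0],"gripper":0.0854},{"travel":[0,0,0.04],"twist":[0,0,0],"gripper":0.0854},{"travel":[0,0,0.03],"twist":[0,0,0],"gripper":0.0854},{"travel":[0,0,0.016],"twist":[0,0,0],"gripper":0.0854},{"travel":[0,0,0],"twist":[0,0,0],"gripper":0.0854},{"travel":[0,0,0],"twist":[0,0,0],"gripper":0.05},{"travel":[0,0,0],"twist":[0,0,0],"gripper":0.05},{"travel":[0,0,0],"twist":[0,0,0],"gripper":0.05},{"travel":[0,0,0],"twist":[0,0,0],"gripper":0.05},{"travel":[0,0,0],"twist":[0,0,0],"gripper":0.05},{"travel":[0,0,0],"twist":[0,0,0],"gripper":0.05}])

```text
time_s: 19.25
tcp_pos: [652.8, -150.0, 10.7]
ee_rot: [2.215, 2.222, 0.004]
wrist_force: [0.3, 1.8, 5.6]
finger_gap: 0.684
```

Request:
jog_arm(series=[{"travel":[0,0,-0.02],"twist":[0,0,0],"gripper":0.05},{"travel":[0,0,-0.04],"twist":[0,0,0],"gripper":0.05},{"travel":[0,0,-0.04],"twist":[0,0,0],"gripper":0.05},{"travel":[0,0,-0.04],"twist":[0,0,0],"gripper":0.05},{"travel":[0,0,0],"twist":[0,0,0],"gripper":0.05}])

```text
time_s: 19.75
tcp_pos: [654.9, -151.2, 156.5]
ee_rot: [2.209, 2.215, 0.009]
wrist_force: [1.0, -0.2, -0.4]
finger_gap: 0.68
```

Run:
```python
from h import *
plan(413,276.5,140)
```

```text
t 19.8 tcp [ 654.9 -151.2  156.5] yaw 0.2 j6 -0.4 gap 58.1 F [ 1.  -0.2 -0.4]
 start-frame travel mm [ 428.5 -240.8   10.9] twist deg [ 0.8  0.3 -0. ] | after-twist travel [ 428.4 -240.6   16.5]
```

Request:
jog_arm(series=[{"travel":[0.036,-0.02,0],"twist":[0,0,0],"gripper":0.05},{"travel":[0.036,-0.02,0],"twist":[0,0,0],"gripper":0.05},{"travel":[0.036,-0.02,0],"twist":[0,0,0],"gripper":0.05},{"travel":[0.036,-0.02,0],"twist":[0,0,0],"gripper":0.05},{"travel":[0.036,-0.02,0],"twist":[0,0,0],"gripper":0.05},{"travel":[0.036,-0.02,0],"twist":[0,0,0],"gripper":0.05},{"travel":[0.036,-0.02,0],"twist":[0,0,0],"gripper":0.05},{"travel":[0.036,-0.02,0],"twist":[0,0,0],"gripper":0.05},{"travel":[0.035,-0.02,0],"twist":[0,0,0],"gripper":0.05},{"travel":[0.035,-0.02,0],"twist":[0,0,0],"gripper":0.05},{"travel":[0.035,-0.02,0],"twist":[0,0,0],"gripper":0.05},{"travel":[0.035,-0.02,0],"twist":[0,0,0],"gripper":0.05}])

```text
time_s: 20.95
tcp_pos: [408.7, 279.0, 148.2]
ee_rot: [2.218, 2.224, 0.002]
wrist_force: [0.7, -0.0, -0.8]
finger_gap: 0.681
```

Request:
jog_arm(series=[{"travel":[0,0,0],"twist":[0,0,0],"gripper":0.05},{"travel":[0,0,0],"twist":[0,0,0],"gripper":0.05}])

```text
time_s: 21.15
tcp_pos: [409.2, 278.3, 148.1]
ee_rot: [2.215, 2.227, 0.001]
wrist_force: [0.5, -0.2, -1.4]
finger_gap: 0.676
```

```bash
cat > sp.py <<'E'
from h import *
import sys
x,y,tag=float(sys.argv[1]),float(sys.argv[2]),sys.argv[3]
c=capture("wrist"); W=cloud(c); save(c,tag); np.savez(tag+".npz",W=W,color=c["color"])
o=observe()["tcp_pos"]
k=near(W,x,y,14,25,60); print("spindle pts",k.sum(), W[k].min(0) if k.any() else "", W[k].max(0) if k.any() else "")
P=W[near(W,x,y,60,4,14)][:,:2]; print("base n",len(P),P.min(0),P.max(0))
H=cv2.convexHull(P.astype(np.float32))[:,0]
print("base disc",disc(W,x,y,60,4.5,14,42))
# base with fixed radius, robust
s=least_squares(lambda p:np.hypot(H[:,0]-p[0],H[:,1]-p[1])-42,[x,y],loss="soft_l1"); print("base R42",s.x.round(1))
for z0,z1 in((14,20),(20,30),(25,40)):
    k=near(W,o[0],o[1],45,o[2]+z0,o[2]+z1)&(c["color"].max(-1)>70); print("held",z0,k.sum(),disc(np.where(k[...,None],W,np.nan),o[0],o[1],45,0,400,30) if k.sum()>30 else "")
k=near(W,o[0],o[1],45,o[2]+10,o[2]+45)&(c["color"].max(-1)>70); print("held top z",np.percentile(W[k][:,2],[50,90,98]))
plan(x,y,140)
E
python3 sp.py 413 276.5 w6
```

```text
spindle pts 146 [403.51511722 279.61661197  25.07015667] [420.00039452 286.24476664  48.84555732]
base n 3496 [370.30661028 257.63388937] [453.44384251 318.83257448]
base disc [ 411.9  277.5   41.4 3492. ]
base R42 [411.8 276.9]
held 14 5771 [ 409.5  279.5   30.  5771. ]
held 20 1539 [ 409.2  280.2   29.  1539. ]
held 25 461 [411.9 287.   37.7 461. ]
held top z [167.45701547 168.91087206 189.44556366]
t 21.2 tcp [409.7 277.6 148.1] yaw 0.2 j6 0.37 gap 57.9 F [-0.  -1.  -1.2]
 start-frame travel mm [-1.1  3.2  8.1] twist deg [ 0.1  0.  -0. ] | after-twist travel [-1.1  3.2  8.1]
```

View pics/w6.png

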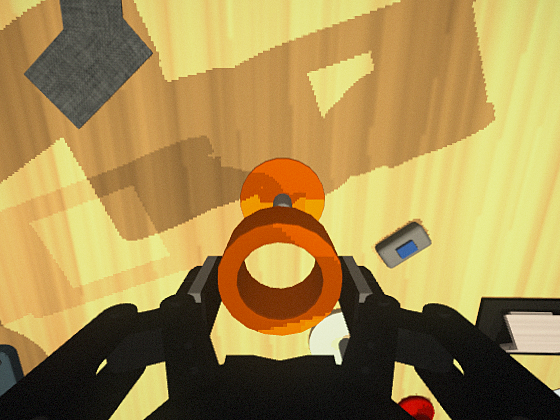

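Request:
jog_arm(series=[{"travel":[-0.002,0.0025,0.03],"twist":[0,0,0],"gripper":0.05},{"travel":[0,0,0.03],"twist":[0,0,0],"gripper":0.05},{"travel":[0,0,0.03],"twist":[0,0,0],"gripper":0.05},{"travel":[0,0,0.02],"twist":[0,0,0],"gripper":0.05},{"travel":[0,0,0.014],"twist":[0,0,0],"gripper":0.05},{"travel":[0,0,0.003],"twist":[0,0,0],"gripper":0.05},{"travel":[0,0,0],"twist":[0,0,0],"gripper":0.05},{"travel":[0,0,0],"twist":[0,0,0],"gripper":0.05}])

```text
time_s: 22.0
tcp_pos: [413.2, 275.4, 21.6]
ee_rot: [2.219, 2.223, 0.002]
wrist_force: [0.5, 1.0, -0.1]
finger_gap: 0.682
```

Request:
jog_arm(series=[{"travel":[0,0,0.002],"twist":[0,0,0],"gripper":0.05},{"travel":[0,0,0.001],"twist":[0,0,0],"gripper":0.05},{"travel":[0,0,0],"twist":[0,0,0],"gripper":0.05},{"travel":[0,0,0],"twist":[0,0,0],"gripper":0.05}])

```text
time_s: 22.4
tcp_pos: [412.8, 275.9, 18.7]
ee_rot: [2.217, 2.224, 0.002]
wrist_force: [-0.7, -2.1, 5.8]
finger_gap: 0.682
```

Contact with the base. Release, lift, and check.

Request:
jog_arm(series=[{"travel":[0,0,0],"twist":[0,0,0],"gripper":0.0854},{"travel":[0,0,0],"twist":[0,0,0],"gripper":0.0854},{"travel":[0,0,0],"twist":[0,0,0],"gripper":0.0854},{"travel":[0,0,0],"twist":[0,0,0],"gripper":0.0854},{"travel":[0,0,-0.02],"twist":[0,0,0],"gripper":0.0854},{"travel":[0,0,-0.04],"twist":[0,0,0],"gripper":0.0854},{"travel":[0,0,-0.04],"twist":[0,0,0],"gripper":0.0854},{"travel":[0,0,-0.025],"twist":[0,0,0],"gripper":0.0854},{"travel":[0,0,0],"twist":[0,0,0],"gripper":0.0854}])

```text
time_s: 23.3
tcp_pos: [414.6, 276.8, 146.7]
ee_rot: [2.216, 2.223, 0.011]
wrist_force: [0.9, -0.3, 0.1]
finger_gap: 0.998
```

Run:
```python
from h import *
c=capture("wrist"); W=cloud(c)
print("roll on spindle",disc(W,412,277,45,33,42,30),"top z",np.median(W[near(W,412,277,29,30,46)&(np.hypot(W[...,0]-412,W[...,1]-277)>21)][:,2]),"base",disc(W,412,277,50,4.5,14,42))
plan(557.5,-415.7,140,90)
```

```text
roll on spindle [ 412.8  277.    29.6 2023. ] top z 38.31074985467343 base [ 411.8  277.3   41.6 2582. ]
t 23.4 tcp [413.3 276.2 144.5] yaw 0.2 j6 0.36 gap 85.5 F [-0.6 -0.6 -0.5]
 start-frame travel mm [-692.4  142.1    4. ] twist deg [  0.2   0.1 -89.8] | after-twist travel [-144.2 -691.9    4.5]
```

Request:
jog_arm(series=[{"travel":[-0.044,0.009,0],"twist":[0,0,0],"gripper":0.0854},{"travel":[-0.044,0.009,0],"twist":[0,0,0],"gripper":0.0854},{"travel":[-0.044,0.009,0],"twist":[0,0,0],"gripper":0.0854},{"travel":[-0.044,0.009,0],"twist":[0,0,0],"gripper":0.0854},{"travel":[-0.044,0.009,0],"twist":[0,0,0],"gripper":0.0854},{"travel":[-0.044,0.009,0],"twist":[0,0,0],"gripper":0.0854},{"travel":[-0.044,0.009,0],"twist":[0,0,0],"gripper":0.0854},{"travel":[-0.044,0.009,0],"twist":[0,0,0],"gripper":0.0854},{"travel":[-0.044,0.009,0],"twist":[0,0,0],"gripper":0.0854},{"travel":[-0.044,0.009,0],"twist":[0,0,0],"gripper":0.0854},{"travel":[-0.044,0.009,0],"twist":[0,0,0],"gripper":0.0854},{"travel":[-0.044,0.009,0],"twist":[0,0,0],"gripper":0.0854}])

```text
time_s: 24.55
tcp_pos: [520.8, -253.2, 140.7]
ee_rot: [-2.216, -2.222, 0.001]
wrist_force: [0.2, 0.2, 0.5]
finger_gap: 1.004
```

Request:
jog_arm(series=[{"travel":[-0.041,0.009,0],"twist":[0,0,0],"gripper":0.0854},{"travel":[-0.041,0.009,0],"twist":[0,0,0],"gripper":0.0854},{"travel":[-0.041,0.008,0],"twist":[0,0,0],"gripper":0.0854},{"travel":[-0.041,0.008,0.004],"twist":[0,0,0],"gripper":0.0854},{"travel":[0,0,0],"twist":[0,0,8.5],"gripper":0.0854},{"travel":[0,0,0],"twist":[0,0,8.5],"gripper":0.0854},{"travel":[0,0,0],"twist":[0,0,8.5],"gripper":0.0854},{"travel":[0,0,0],"twist":[0,0,8.5],"gripper":0.0854},{"travel":[0,0,0],"twist":[0,0,8.5],"gripper":0.0854},{"travel":[0,0,0],"twist":[0,0,8.5],"gripper":0.0854},{"travel":[0,0,0],"twist":[0,0,8.5],"gripper":0.0854},{"travel":[0,0,0],"twist":[0,0,8.5],"gripper":0.0854}])

```text
time_s: 25.75
tcp_pos: [555.4, -415.0, 136.1]
ee_rot: [-3.082, -0.594, 0.003]
wrist_force: [-0.1, 0.2, 0.0]
finger_gap: 0.998
```

Request:
jog_arm(series=[{"travel":[0,0,0],"twist":[0,0,0],"gripper":0.0854},{"travel":[0,0,0],"twist":[0,0,0],"gripper":0.0854}])

```text
time_s: 25.95
tcp_pos: [555.7, -415.3, 137.1]
ee_rot: [-3.08, -0.61, 0.002]
wrist_force: [0.2, -0.6, 0.1]
finger_gap: 0.996
```

Run:
```python
from h import *
c=capture("wrist"); W=cloud(c); save(c,"w7")
f=disc(W,557.5,-415.7,42,22,45,30); print(f)
k=near(W,f[0],f[1],28,25,40); print("colour",c["color"][k].mean(0)); plan(f[0],f[1],5)
```

```text
[ 556.5 -415.7   29.6 2102. ]
colour [204.34665028 209.51936079 186.55500922]
t 26.0 tcp [ 555.8 -415.5  137.5] yaw -67.6 j6 0.38 gap 85.4 F [ 0.3  0.8 -0.1]
 start-frame travel mm [  0.7   0.7 132.5] twist deg [-0.1  0.   0. ] | after-twist travel [  0.6   0.5 132.5]
```

View pics/w7.png

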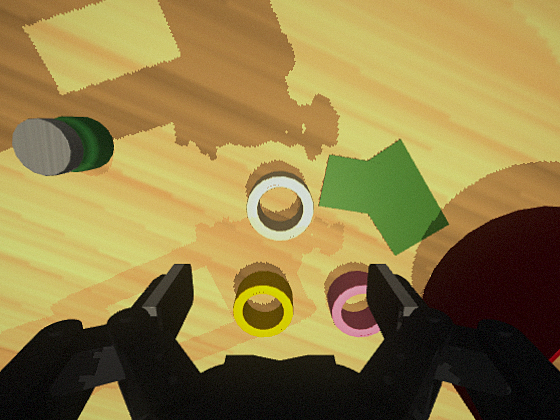

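The cream roll sits at (280,208), centred between the fingers. Yellow (263,305) and pink (355,300) stay clear of the descent.

Request:
jog_arm(series=[{"travel":[0.0005,0.0005,0.04],"twist":[0,0,0],"gripper":0.0854},{"travel":[0,0,0.04],"twist":[0,0,0],"gripper":0.0854},{"travel":[0,0,0.03],"twist":[0,0,0],"gripper":0.0854},{"travel":[0,0,0.02],"twist":[0,0,0],"gripper":0.0854},{"travel":[0,0,0],"twist":[0,0,0],"gripper":0.0854},{"travel":[0,0,0],"twist":[0,0,0],"gripper":0.05},{"travel":[0,0,0],"twist":[0,0,0],"gripper":0.05},{"travel":[0,0,0],"twist":[0,0,0],"gripper":0.05},{"travel":[0,0,0],"twist":[0,0,0],"gripper":0.05},{"travel":[0,0,0],"twist":[0,0,0],"gripper":0.05},{"travel":[0,0,0],"twist":[0,0,0],"gripper":0.05}])

```text
time_s: 27.1
tcp_pos: [558.1, -417.3, 11.3]
ee_rot: [3.079, 0.604, 0.004]
wrist_force: [0.2, 0.5, 6.2]
finger_gap: 0.673
```

Request:
jog_arm(series=[{"travel":[0,0,-0.02],"twist":[0,0,0],"gripper":0.05},{"travel":[0,0,-0.04],"twist":[0,0,0],"gripper":0.05},{"travel":[0,0,-0.04],"twist":[0,0,0],"gripper":0.05},{"travel":[0,0,-0.04],"twist":[0,0,0],"gripper":0.05},{"travel":[0,0,0],"twist":[0,0,0],"gripper":0.05}])

```text
time_s: 27.6
tcp_pos: [559.7, -418.9, 157.2]
ee_rot: [3.072, 0.603, 0.012]
wrist_force: [0.5, 0.2, -0.2]
finger_gap: 0.67
```

Run:
```python
from h import *
plan(487,107.5,140)
```

```text
t 27.6 tcp [ 559.7 -418.9  157.2] yaw -67.8 j6 0.38 gap 57.2 F [ 0.5  0.2 -0.2]
 start-frame travel mm [ 131.5 -515.    11.4] twist deg [ 0.7 -0.3  0. ] | after-twist travel [ 131.5 -514.8   17.2]
```

Request:
jog_arm(series=[{"travel":[0.011,-0.043,0],"twist":[0,0,0],"gripper":0.05},{"travel":[0.011,-0.043,0],"twist":[0,0,0],"gripper":0.05},{"travel":[0.011,-0.043,0],"twist":[0,0,0],"gripper":0.05},{"travel":[0.011,-0.043,0],"twist":[0,0,0],"gripper":0.05},{"travel":[0.011,-0.043,0],"twist":[0,0,0],"gripper":0.05},{"travel":[0.011,-0.043,0],"twist":[0,0,0],"gripper":0.05},{"travel":[0.011,-0.043,0],"twist":[0,0,0],"gripper":0.05},{"travel":[0.011,-0.043,0],"twist":[0,0,0],"gripper":0.05},{"travel":[0.011,-0.043,0],"twist":[0,0,0],"gripper":0.05},{"travel":[0.011,-0.043,0],"twist":[0,0,0],"gripper":0.05},{"travel":[0.011,-0.043,0],"twist":[0,0,0],"gripper":0.05},{"travel":[0.011,-0.042,0],"twist":[0,0,0],"gripper":0.05}])

```text
time_s: 28.8
tcp_pos: [483.9, 112.4, 148.9]
ee_rot: [3.083, 0.604, 0.001]
wrist_force: [0.8, 0.0, -0.1]
finger_gap: 0.67
```

Request:
jog_arm(series=[{"travel":[0,0,0],"twist":[0,0,0],"gripper":0.05},{"travel":[0,0,0],"twist":[0,0,0],"gripper":0.05}])

```text
time_s: 29.0
tcp_pos: [484.3, 111.5, 148.8]
ee_rot: [3.082, 0.609, -0.0]
wrist_force: [-0.2, 0.3, -0.2]
finger_gap: 0.668
```

```bash
python3 sp.py 487 107.5 w8
```

```text
spindle pts 246 [481.68782756 101.70663855  25.45223451] [494.57729518 118.68025004  49.81874933]
base n 3733 [452.36537833  67.90134396] [527.00627282 151.31755202]
base disc [ 485.6  109.9   41.6 3732. ]
base R42 [485.1 109.8]
held 14 6632 [ 484.2  111.1   30.  6632. ]
held 20 409 [484.1 113.3  29.2 409. ]
held 25 448 [491.8 114.   35.1 448. ]
held top z [167.59059419 168.9563449  189.88388943]
t 29.1 tcp [484.6 110.5 148.8] yaw -67.8 j6 1.18 gap 57.0 F [-0.1 -0.2 -0.9]
 start-frame travel mm [1.  3.7 8.8] twist deg [ 0.  0. -0.] | after-twist travel [1.  3.7 8.8]
```

Request:
jog_arm(series=[{"travel":[0.0005,0.0015,0.03],"twist":[0,0,0],"gripper":0.05},{"travel":[0,0,0.03],"twist":[0,0,0],"gripper":0.05},{"travel":[0,0,0.03],"twist":[0,0,0],"gripper":0.05},{"travel":[0,0,0.02],"twist":[0,0,0],"gripper":0.05},{"travel":[0,0,0.014],"twist":[0,0,0],"gripper":0.05},{"travel":[0,0,0.003],"twist":[0,0,0],"gripper":0.05},{"travel":[0,0,0],"twist":[0,0,0],"gripper":0.05},{"travel":[0,0,0],"twist":[0,0,0],"gripper":0.05}])

```text
time_s: 29.85
tcp_pos: [486.6, 108.7, 22.5]
ee_rot: [3.083, 0.602, 0.002]
wrist_force: [0.8, 0.2, -1.1]
finger_gap: 0.672
```

Request:
jog_arm(series=[{"travel":[0,0,0.001],"twist":[0,0,0],"gripper":0.05},{"travel":[0,0,0.001],"twist":[0,0,0],"gripper":0.05},{"travel":[0,0,0],"twist":[0,0,0],"gripper":0.05},{"travel":[0,0,0],"twist":[0,0,0],"gripper":0.05}])

```text
time_s: 30.25
tcp_pos: [485.8, 109.5, 20.0]
ee_rot: [3.083, 0.604, 0.001]
wrist_force: [-0.1, 0.1, -2.1]
finger_gap: 0.668
```

Request:
jog_arm(series=[{"travel":[0,0,0.001],"twist":[0,0,0],"gripper":0.05},{"travel":[0,0,0.0005],"twist":[0,0,0],"gripper":0.05},{"travel":[0,0,0],"twist":[0,0,0],"gripper":0.05},{"travel":[0,0,0],"twist":[0,0,0],"gripper":0.05}])

```text
time_s: 30.65
tcp_pos: [486.0, 109.5, 19.2]
ee_rot: [3.083, 0.605, 0.001]
wrist_force: [-2.7, 0.1, 8.7]
finger_gap: 0.671
```

Request:
jog_arm(series=[{"travel":[0,0,0],"twist":[0,0,0],"gripper":0.0854},{"travel":[0,0,0],"twist":[0,0,0],"gripper":0.0854},{"travel":[0,0,0],"twist":[0,0,0],"gripper":0.0854},{"travel":[0,0,0],"twist":[0,0,0],"gripper":0.0854},{"travel":[0,0,-0.02],"twist":[0,0,0],"gripper":0.0854},{"travel":[0,0,-0.04],"twist":[0,0,0],"gripper":0.0854},{"travel":[0,0,-0.04],"twist":[0,0,0],"gripper":0.0854},{"travel":[0,0,-0.04],"twist":[0,0,0],"gripper":0.0854},{"travel":[0,0,-0.04],"twist":[0,0,0],"gripper":0.0854},{"travel":[0,0,0],"twist":[0,0,0],"gripper":0.0854}])

```text
time_s: 31.65
tcp_pos: [489.2, 109.5, 204.0]
ee_rot: [3.081, 0.604, 0.017]
wrist_force: [-0.5, -0.4, -0.5]
finger_gap: 1.001
```

Run:
```python
from h import *
def rep(W,n):
    print(n)
    for q,x,y in(("O",412,277),("C",485.6,110)):
        P=W[near(W,x,y,29,30,46)&(np.hypot(W[...,0]-x,W[...,1]-y)>21)]
        if len(P)<30: print(q,"hidden");continue
        A=np.c_[P[:,:2],np.ones(len(P))];g=np.linalg.lstsq(A,P[:,2],rcond=None)[0]
        print(q,disc(W,x,y,45,33,42,30),"top",np.median(P[:,2]).round(1),"tilt",np.hypot(*g[:2]).round(3),"base",disc(W,x,y,52,4.5,14,42))
c=capture("wrist"); rep(cloud(c),"wrist")
for n in("side","top"):
    c=capture(n); W=cloud(c); save(c,n+"1"); rep(W,n)
    for q,x,y in(("alu",685,130),("blue",450.5,-94.5)): print(q,roof(W,x,y,14))
    print("jar",W[near(W,541,-236,30,50,75)].mean(0)," cap",W[near(W,581,3,30,30,45)].mean(0))
    d=np.load(n+"0.npz")["W"]; print(" before: jar",d[near(d,541,-236,30,50,75)].mean(0)," cap",d[near(d,581,3,30,30,45)].mean(0))
i=cv2.imread('pics/top1.png')[110:300,60:500]; cv2.imwrite('pics/topf.png',cv2.resize(i,(800,345),interpolation=cv2.INTER_CUBIC))
```

```text
wrist
O [ 413.2  277.1   29.9 1607. ] top 38.4 tilt 0.006 base [ 412.5  276.8   41.8 1652. ]
C [ 485.8  108.7   29.5 1366. ] top 38.2 tilt 0.004 base [ 485.4  109.8   41.6 1942. ]
side
O [413.9 275.5  29.2 124. ] top 38.5 tilt 0.061 base [413.9 276.2  42.6 146. ]
C [487.4 105.7  29.9 154. ] top 38.7 tilt 0.023 base [486.7 106.5  41.4 181. ]
alu [686.5 129.2  38.7 179.7  63.5   3.3]
blue [451.2 -94.7  39.5  42.5  65.6   2.2]
jar [ 540.66811576 -238.79825729   57.96738465]  cap [ 5.80342350e+02 -3.11642063e-01  3.62427658e+01]
 before: jar [ 540.69515481 -238.76352298   58.18916418]  cap [579.93316506  -0.82457283  35.81613036]
top
O [414.7 277.2  28.7 170. ] top 37.3 tilt 0.022 base [413.2 270.9  44.6 363. ]
C [485.  105.6  25.9 117. ] top 38.2 tilt 0.043 base [477.2  97.7  36.1 248. ]
alu [686.8 131.6  39.2 179.9  63.8   2.6]
blue [452.1 -93.1  39.   42.4  63.2   2.6]
jar [ 542.86742528 -233.54490389   58.31287781]  cap [581.35286071   3.93964152  36.70904274]
 before: jar [ 542.83508887 -233.30484175   58.50980873]  cap [581.35351534   4.29451244  36.11302509]
```

View pics/topf.png

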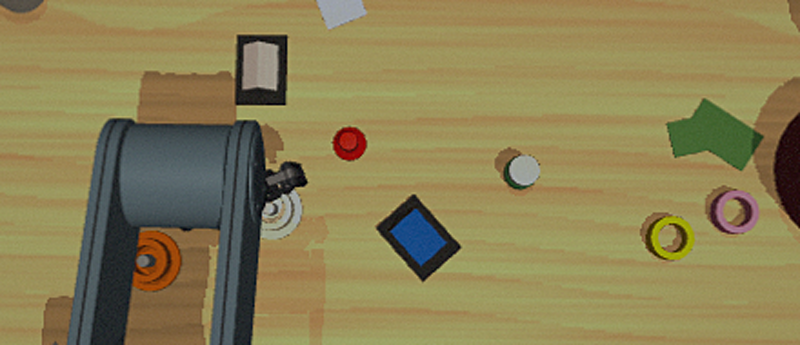

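View pics/side1.png

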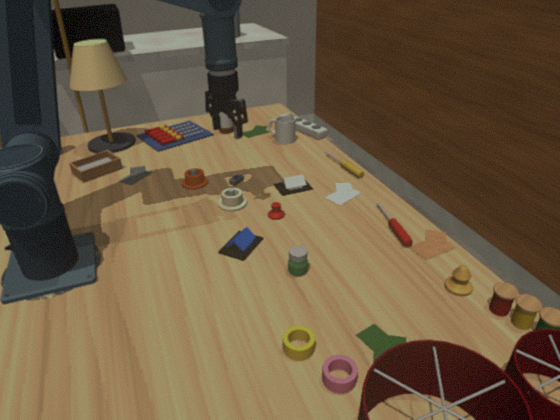

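Both pictures show the rolls seated on their own spindles (side view: orange (195,177), cream (233,197)) and the angles nested on their rests ((293,184), (241,242)). The jar and cap have not moved.

```bash
python3 -c "
from rig import *
print(finish_job())"
```

```text
the job is handed in; nothing more can be done
None
```

The job is handed in at about 32 s of robot time. Both rolls are on the spindles of their own colour and both angle offcuts are nested on their matching rests.

**Rolls (wrist camera):** both are within about 1.5 mm of their base centres. Their tops are at 38.2–38.4 mm against 38 mm nominal, so they sit flat on the bases. The wrist camera shows almost no tilt (0.006 rad or less).

**Angles (wrist camera):** the ridges are at 38.9 mm against 38.7 mm nominal. Both are about 1 mm or less off along the ridge, well under 1 mm across, and within about 0.2° of in line.

**Left alone:** the jar and red cap have shifted less than 1 mm. I did not touch the pink and yellow rolls or the cord switch.

**Checks that disagreed:**
- The last top view of the spindles was partly blocked by the arm, so its base fits, and its fit of the cream roll, are off by several mm. I disregarded them.
- The side and top cameras gave rougher roll tilts, up to 0.061 rad, from few points. That is still under the 0.1 rad limit.
- The very first move call was refused because rows lacked fields, and the arm did not move.

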